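# Clip the sterile drill adapter with the tongs

### The arm

A 6-joint arm with a two-finger parallel gripper is mounted at the origin on a cart in front of the work surface, level with it; the furniture and walls round the work are solid. World frame = base frame: x ahead of the robot, y to its left, z up, the work surface at z = 0. Lengths are in m, angles in degrees, forces in N, time in s.
With the tool pointing down it reaches from about 0.3 to 0.75 m from the base axis. Payload 8.5 kg.
Tool frame: the origin (TCP) lies midway between the tips of the shut fingers; the grasp point (between the pads) lies 19 mm behind it; z points along the fingers, y is the line along which they close (so a half turn about z gives the same grasp; the last joint's range is limited). The gripper opens to 85 mm and grips with 20 to 120 N. Pads are 22 mm wide; open, the fingers measure 114 mm over their backs; the gripper's body (76 mm by 85 mm) begins 54 mm behind the grasp point. The pads swing forward as they close: fully open they stand 13 mm farther back than shut.
Start: joints at [-12.336, 21.807, 74.336, -0, 83.858, -12.336], TCP at [0.55, 0, 0.231] pointing down, gripper open.
Joint ranges: [-178.18, 178.18], [-50.72, 133.34], [12.68, 142.11], [-81.47, 261.47], [9.98, 163.14], [-165.26, 165.26]. Speed limits (degrees/s): [136.94, 136.94, 180, 180, 180, 180].

### API

Orientations are given as a 3x3 rotation matrix whose columns are the frame's x, y, z axes.
In Python, from rig import observe, optics, order, spotter gives the robot as it stands.
- The arm moves only by the tool move_arm, never from a script. Its argument "series" is text: rows parted by semicolons, each of 5 numbers parted by spaces: the shift along the tool's x, y, z in cm, then the turn about the tool's z in degrees, then the opening, from -1 (shut) to 1 (fully open). A call has 1 to 8 rows; each row is the pose to reach, as a shift and turn from the pose commanded when the call began, along the tool's axes at that moment; what a row does not reach only later rows make up. A row lasts 1/8 s, in which the tool goes at most 62.5 mm and 10.7 degrees, less where a joint would pass 70% of its speed; a pose out of reach is approached as far as the arm can. A call with a gripper value outside its range is refused whole. The fingers move at their own pace and stop on an object; "force" is the grip in N (left out, the last holds). Time passes only in rows, so rows that repeat a pose let the fingers close. It gives the time, the measured TCP pose, the force, the opening and the grip force at its end, in the units of the state.
- observe(): the state, without advancing time (a new reading comes with each control period).
- optics.get_image(name): name is "scene" or "side" or "wrist"; returns a dict with "pixels" (480x640x3 uint8, blue, green, red), "camera_matrix" (3x3 intrinsics, pixels), "dist" ([k1, k2, p1, p2, k3] as OpenCV has them; the pictures are not rectified), "rvec" (rotation vector, rad) and "tvec" (3), from world to camera coordinates, as OpenCV has them. Camera axes: x right, y down, z forward; pixel columns grow to the right and rows downward; lengths in m; the calibration is good to about 2 mm. A picture is of the moment at which its call begins. There is no depth.
- order.close_job(): hands the job in; it is judged then, once.
Trained networks look in the newest picture that a camera, given by its name, has taken for a name from the list of things; names that differ only in an ending like _2 or _b are one class to them, and where a whole thing is asked for, a point or a joint stands for the part that bears it (a point fixed in the world has none). Each returns a list of dicts, best first, with "score" (0 to 1); they miss things now and then, are a little off and sometimes report something else, mostly with a low value. They report only what shows in the picture. A call takes as long as a camera call. They do not tell look-alikes from the thing itself.
- spotter.find_in(thing, camera): "point" ([x, y, z] in m, in world coordinates, good to about 4 mm: the middle of the surface that is visible of it).
- spotter.cut_out(thing, camera): "pixels" (480x640 bool, what is visible of it).
- spotter.mark_of(thing, camera): "point" ([x, y, z] in m, in world coordinates, good to about 4 mm: a listed point, or the origin of a listed thing).
The state is a dict: "time_s": time; "q": joint angles; "qvel": joint speeds; "joint_efforts": joint torques, N m; "position": TCP position; "tool_rot": TCP orientation; "ft_force": force on the tool from outside, world axes, zero at the start; "wrist_torque": the same for the moment, N m; "grip_width": finger opening in m; "gripper_force": force on a finger pad.
Only numpy, scipy, OpenCV 4.12 (cv2) and the standard library are available. Lean on these libraries where they do the work, as an engineer would, in place of code of your own. Each camera call takes 0.05 s, during which the arm holds its last target. There are 200 camera calls.

### The job

With the tongs that stand leaning in their holder, take the longer drill adapter out of the flat tray and press it into the free lower clip of the sloped rack, its square collar in the gap between the two saddles, until it lies fully home and the spring catch has closed over its thin shank. The adapters are sterile: never touch them with the gripper's fingers. Leave the short adapter in the tray, do not push the kidney dish, the white cup or the clamp about, and put the tongs back in their holder, tips down, when you are done.

Things in the scene. Friction and masses are not known exactly. Their poses are not given: they have to be found in the camera images.
- tongs: Plain steel spring tongs, 152 mm long: a bend block 12 x 13 mm at the top (z = 138 to 152 mm), two arms 10 to 14 mm wide (x), sprung apart. Origin midway between the tip ends; +z runs from the tips to the bend; the tips close along y. Tips: flat, 10 mm wide (x), 3 mm thick (y), 15 mm long (z), 28 mm apart when free. They start in their holder, leaning 35 degrees from vertical, bend uppermost
- tongs_grip (a point): where to grip the tongs: between the flat ribbed thumb plates (plates from z = 70 to 118 mm of the tongs), 104 mm from the tip ends, closing along the tongs' y. The tongs measure 32.5 mm across there when free, 28 mm with the tips on a 12 mm part, 25 mm with the tips shut; squeezing them takes 5 to 8 N
- tong_left (a joint): closing angle of each tong arm: 0 free and open (28 mm between the tips), 0.055 tips 12 mm apart and parallel, 0.097 tips shut
- tong_rest: Steel tong holder (fixed): base 110 x 70 x 4 mm with an open sleeve that leans 32 degrees towards this body's -x, in which the tongs stand, tips down. Sleeve inside: 46 mm along y, 14 mm across, 60 mm deep at the back, 50 mm in front, with a flared front lip; its axis is (-0.530, 0, 0.848) and the centre of its floor (0.0017, 0, 0.0141) m in this frame. Origin on the table under the sleeve's foot
- rest_tip (a point): point near the floor of the sleeve where the tongs' origin lies when they stand in it; the tongs then lean 35 degrees from vertical (z axis (-0.58, 0, 0.815), y axis y in the frame of tong_rest)
- adapter: The longer drill adapter, plain steel, 60 mm long, 45 g. Origin on its axis at mid-length; its axis is y. From -y to +y: thin shank 8 mm diameter (y = -30 to -10 mm), body 12 mm diameter (-10 to 16), square collar 15 x 15 mm (16 to 20), nose 10 mm diameter (20 to 30). Lies in the tray on body and collar, its axis 3 degrees from level.
- adapter_shank (a point): point on the adapter's axis at y = -23 mm, the middle of the part of the shank that the clip grips
- short_adapter: The shorter drill adapter, 38 mm long, with 12 mm body, square collar and no thin shank; axis y, origin on the axis. It stays in the tray.
- parts_tray: Flat open steel tray (fixed), 112 (x) x 160 (y) x 22 mm, floor 3 mm and walls 3 mm thick, rim bead 5 mm; origin under its centre. The two adapters lie end to end in it.
- clip: The free, lower clip of the sloped rack (fixed; 112 mm wide; its face leans 30 degrees and looks to the robot). Origin where the adapter's origin lies when home; x points up the slope, y along the adapter's axis, z square out of the slope: the adapter goes in along -z. Plate at z = -22 mm. Free room for the tongs from y = -18 to 10 mm. A second clip, filled, lies 50 mm up the slope (+x)
- clip_shank (a point): middle of the clip proper (y = -28 to -18 mm of clip), where the thin shank goes: floor 4 mm below this point, a fixed flared cheek on the -x side, 4.4 mm off, and the spring catch on the +x side, whose lip reaches up to z = 17 mm
- clip_gap (a point): middle of the 8 mm gap for the square collar (y = 18 mm of clip), between saddle 1 (y = 10 to 14 mm, slot 14.4 mm wide, for the 12 mm body) and saddle 2 (y = 22 to 27 mm, slot 12.4 mm wide, for the nose); both flare out above z = 2 mm and end at z = 9 mm
- catch (a joint): spring catch of the clip: 0 closed; it is pushed back to about 0.1 rad while the shank passes under its rounded nose (which holds 5 mm above the shank's axis) and springs back when the shank is home; pressed down on the adapter close beside the clip, the shank goes past with some 10 to 20 N
- kidney_dish: kidney dish, 148 x 56 x 33 mm, bystander, origin under its centre
- white_cup: small white plastic cup, 49 mm across, 43 mm high, bystander, origin under its centre
- mosquito_clamp: flat ring-handled clamp, 147 mm long, bystander, origin under its centre
There are look-alikes about, which are no part of the job. What is shaped like the tong_rest but orange is not meant.

How it is judged (in metres and radians):
On the way, in this order (a step that is already met when the one before it is completed fails the run):
1. the adapter is lifted clear of the tray, held by the tongs (height (world z) of adapter above 0.04 m and contact force between tongs and adapter above 0.5 N), for 0.2 s.
2. the adapter lies home in the clip, collar in its gap, catch closed over the shank (x of adapter in the frame of clip between -0.0025 and 0.0025 m and y of adapter in the frame of clip between -0.003 and 0.003 m and z of adapter in the frame of clip between -0.002 and 0.0018 m and angle between the y axis of adapter and the y axis of clip, either way round below 0.07 rad and y of adapter_shank in the frame of clip below -0.018 m and value of joint catch below 0.045 rad), for 0.2 s.
At the end, for the whole second after the job is handed in: The longer adapter lies home in the lower clip (within 2.5 mm across, 3 mm along and 2 mm in height, axis within 4 degrees, shank end on the clip's side), the catch is closed (below 0.045 rad), the short adapter is in the tray, and the tongs stand in their holder, tips within 15 mm of their place (all of step 2 and x of short_adapter in the frame of parts_tray between -0.056 and 0.056 m and y of short_adapter in the frame of parts_tray between -0.08 and 0.08 m and z of short_adapter in the frame of parts_tray below 0.02 m and distance between tongs and rest_tip below 0.015 m and angle between tongs's own z axis and vertical between 0.45 and 0.78 rad and linear speed of each of tongs, adapter below 0.02 m/s); the robot touches nothing.
It fails at once if the fingers touch an adapter (contact force between the fingers and adapter above 0.3 N or contact force between the fingers and short_adapter above 0.3 N).
It fails at once if the kidney dish, the cup or the clamp is pushed more than 40 mm (distance of any of kidney_dish, white_cup, mosquito_clamp from where it was at the start of the episode above 0.04 m).
It also fails if it takes over 58 s, if anything falls off the work surface, if the arm or the gripper's body presses on something with over 40 N, if the wrist force passes 120 N, or if a joint passes its speed limit or range.

## Working session

There is one attempt and no reset: what is moved stays moved. The work goes in short steps, Python scripts to look and compute and a tool call to move; the robot and the scene stay as the last step left them, time stands still between calls to the robot, and variables do not carry over. Pictures are saved under pics/ and viewed, at most 10 in all, crops included, and the job is handed in when it is done.

Besides the shell and the picture viewer there is one more tool, called by a JSON object that holds its "api" and its "payload", one argument or row to a line. move_arm: Moves the arm, as the interface text tells. Its arguments: {"type":"object","properties":{"series":{"type":"string"},"force":{"type":"number"}},"required":["series"]}

```bash
mkdir -p pics; cat > h.py <<'E'
import numpy as np, cv2
from rig import observe, optics, order, spotter
def snap(cam,fn):
    im=optics.get_image(cam); cv2.imwrite('pics/'+fn,im['pixels']); return im
def proj(im,P):
    return cv2.projectPoints(np.asarray(P,float).reshape(-1,3),im['rvec'],im['tvec'],im['camera_matrix'],np.array(im['dist']))[0].reshape(-1,2)
E
python3 - <<'E'
from h import *
np.set_printoptions(precision=4,suppress=True)
for c in ['scene','side','wrist']:
    im=snap(c,c+'0.png'); R=cv2.Rodrigues(np.array(im['rvec']))[0]; print(c,-R.T@np.array(im['tvec']).ravel(),R[2])
    for t in ['tongs','tongs_grip','tong_rest','rest_tip','adapter','adapter_shank','short_adapter','parts_tray','clip','clip_shank','clip_gap','kidney_dish','white_cup','mosquito_clamp']:
        print(t,[(np.round(d['point'],4).tolist(),round(d['score'],2)) for d in spotter.mark_of(t,c)][:3])
E
```

```text
scene [ 0.0318 -0.4282  0.8436] [ 0.4469  0.5302 -0.7205]
tongs [([0.4635, 0.2757, 0.0152], 0.79), ([0.3762, -0.0346, 0.001], 0.56)]
tongs_grip [([0.4026, 0.2489, 0.1002], 0.78), ([0.3733, -0.035, 0.0017], 0.55), ([0.5195, -0.0971, 0.006], 0.37)]
tong_rest [([0.4535, 0.277, 0.0002], 0.92), ([0.293, 0.2415, 0.0022], 0.67)]
rest_tip [([0.4603, 0.2766, 0.0152], 0.92), ([0.4854, -0.1494, 0.0107], 0.71), ([0.2956, 0.243, 0.014], 0.59)]
adapter [([0.5072, -0.07, 0.0092], 0.74)]
adapter_shank [([0.3783, 0.0944, -0.0048], 0.5)]
short_adapter [([0.4844, -0.1492, 0.0098], 0.66)]
parts_tray [([0.461, 0.277, 0.0165], 0.66)]
clip [([0.5341, 0.0966, 0.0551], 0.7)]
clip_shank [([0.5288, 0.0786, 0.0541], 0.79), ([0.4541, 0.276, -0.0013], 0.62)]
clip_gap [([0.5379, 0.1183, 0.0546], 0.83)]
kidney_dish [([0.3775, 0.0972, -0.0036], 0.73), ([0.5171, -0.0954, 0.0051], 0.59)]
white_cup [([0.6185, 0.3527, 0.0022], 0.74)]
mosquito_clamp [([0.3757, -0.0364, 0.0006], 0.94)]
side [ 0.0056 -0.8877  0.5186] [ 0.39    0.8429 -0.3707]
tongs [([0.3795, 0.1007, 0.0063], 0.23)]
tongs_grip [([0.4041, 0.2528, 0.0973], 0
[... 555 characters left out ...]
)]
white_cup [([0.6148, 0.3531, -0.004], 0.89)]
mosquito_clamp [([0.4042, 0.2488, 0.0967], 0.52), ([0.3724, -0.0347, -0.0029], 0.49)]
wrist [0.5497 0.0767 0.3741] [ 0.0008 -0.3007 -0.9537]
tongs []
tongs_grip []
tong_rest []
rest_tip []
adapter [([0.52, -0.0697, 0.0083], 0.79)]
adapter_shank [([0.5132, -0.0944, 0.0134], 0.97)]
short_adapter [([0.4887, -0.1466, 0.0096], 0.85)]
parts_tray [([0.3762, -0.032, -0.0008], 0.54)]
clip [([0.5342, 0.0995, 0.0518], 0.55)]
clip_shank [([0.5332, 0.0759, 0.0576], 0.72)]
clip_gap [([0.5405, 0.1232, 0.0539], 0.8), ([0.5332, 0.0999, 0.0505], 0.43)]
kidney_dish [([0.514, -0.0951, 0.0093], 0.67)]
white_cup []
mosquito_clamp [([0.3785, -0.0338, -0.0004], 0.96)]
```

View pics/scene0.png

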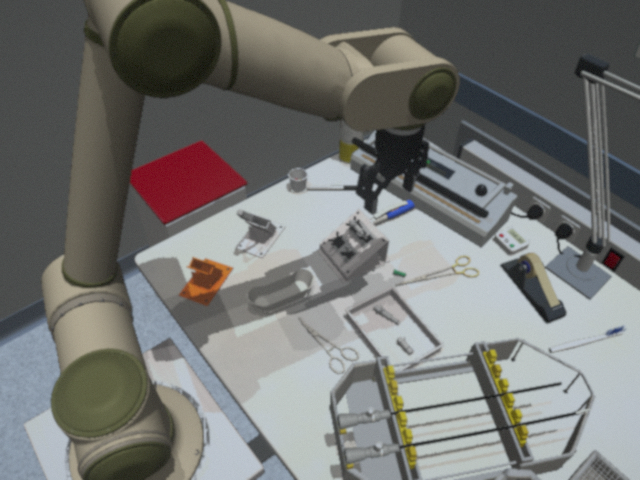

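View pics/wrist0.png

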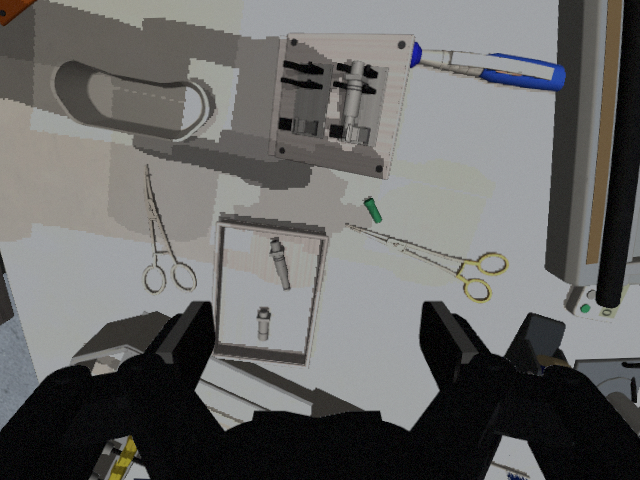

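```bash
python3 - <<'E'
from h import *
np.set_printoptions(precision=4,suppress=True)
s=observe(); print(s['tool_rot'],s['position'],s['grip_width'],s['time_s'])
for k in range(4):
  for c in ['scene','side']:
    optics.get_image(c)
    for t in ['tongs_grip','rest_tip','tong_rest']:
        print(c,t,[(np.round(d['point'],4).tolist(),round(d['score'],2)) for d in spotter.mark_of(t,c)][:1])
E
```

```text
[[ 0.  1. -0.]
 [ 1. -0. -0.]
 [-0. -0. -1.]] [ 0.55   -0.      0.2313] 0.0854735848119906 2.25
scene tongs_grip [([0.4055, 0.2493, 0.0977], 0.66)]
scene rest_tip [([0.4591, 0.28, 0.0145], 0.69)]
scene tong_rest [([0.4536, 0.2777, 0.001], 0.75)]
side tongs_grip [([0.4021, 0.2498, 0.0996], 0.97)]
side rest_tip [([0.461, 0.2785, 0.0187], 0.91)]
side tong_rest [([0.4549, 0.2781, 0.001], 0.81)]
scene tongs_grip [([0.4032, 0.2474, 0.0965], 0.47)]
scene rest_tip [([0.2974, 0.2434, 0.0128], 0.95)]
scene tong_rest [([0.289, 0.2415, 0.0049], 0.87)]
side tongs_grip [([0.4041, 0.2498, 0.0962], 0.72)]
side rest_tip [([0.463, 0.277, 0.0154], 0.89)]
side tong_rest [([0.2916, 0.2435, 0.0017], 0.62)]
scene tongs_grip [([0.4061, 0.2497, 0.0992], 0.52)]
scene rest_tip [([0.2992, 0.2425, 0.0135], 0.63)]
scene tong_rest [([0.2943, 0.2416, -0.0007], 0.81)]
side tongs_grip []
side rest_tip [([0.2939, 0.2448, 0.0164], 0.96)]
side tong_rest [([0.2933, 0.2417, 0.0014], 0.79)]
scene tongs_grip [([0.4053, 0.2522, 0.0983], 0.74)]
scene rest_tip [([0.4583, 0.2775, 0.0157], 0.67)]
scene tong_rest [([0.4516, 0.2766, 0.0006], 0.82)]
side tongs_grip [([0.4034, 0.2501, 0.0973], 0.76)]
side rest_tip [([0.4613, 0.2744, 0.0185], 0.57)]
side tong_rest [([0.4558, 0.2774, -0.0005], 0.89)]
```

```bash
python3 - <<'E'
import cv2
a=cv2.imread('pics/scene0.png')[190:270,220:300]; b=cv2.imread('pics/side0.png')
cv2.imwrite('pics/c1.png',cv2.hconcat([cv2.resize(a,(480,480),interpolation=cv2.INTER_CUBIC)]))
w=cv2.imread('pics/wrist0.png')
cv2.imwrite('pics/c2.png',cv2.resize(w[20:190,260:430],(600,600),interpolation=cv2.INTER_CUBIC))
E
```

```text
(no output)
```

View pics/c2.png

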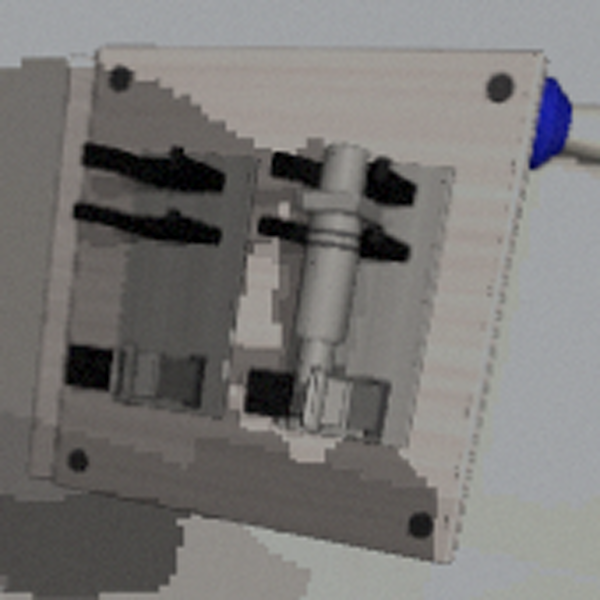

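{"api": "move_arm", "payload": {
  "series": "4 -2.3 0 -10.5 1;8 -4.6 0 -21 1;12 -7 0 -31.5 1;16 -9.3 0 -42 1;20 -11.6 0 -52.5 1;25 -14.6 0 -63 1;25 -14.6 1 -73.5 1;25 -14.6 2 -84 1",
  "force": 60
}}

```text
time_s: 4.85
position: [0.4035, 0.2507, 0.2113]
tool_rot: [[-0.995, 0.097, 0.001], [0.097, 0.995, 0.0], [-0.001, 0.0, -1.0]]
ft_force: [-0.3, -0.7, 0.9]
grip_width: 0.0856
gripper_force: 0.0
```

{"api": "move_arm", "payload": {
  "series": "0 0 0 -10 1;0 0 0 -20 1;0 0 0 -32 1;0 0 0 -32 1"
}}

```text
time_s: 5.35
position: [0.404, 0.25, 0.2114]
tool_rot: [[-0.899, -0.438, 0.0], [-0.438, 0.899, 0.0], [-0.0, 0.0, -1.0]]
ft_force: [0.4, -0.2, -0.1]
grip_width: 0.0854
gripper_force: 0.0
```

```bash
python3 - <<'E'
from h import *
np.set_printoptions(precision=4,suppress=True)
s=observe(); print(s['tool_rot'],s['position'],s['q'],s['time_s'])
for k in range(3):
  for c in ['wrist']:
    im=snap(c,'w1.png')
    for t in ['tongs_grip','tongs','rest_tip','tong_rest']:
        print(c,t,[(np.round(d['point'],4).tolist(),round(d['score'],2)) for d in spotter.mark_of(t,c)][:2])
y=np.deg2rad(26); O=np.array([.4604,.2776,.0155]);z=np.array([-.58*np.cos(y),-.58*np.sin(y),.815]);yy=np.array([-np.sin(y),np.cos(y),0])
I=im['pixels'].copy()
for p in proj(im,[O,O+.152*z,O+.104*z,O+.104*z+.016*yy,O+.104*z-.016*yy]): cv2.circle(I,tuple(int(v) for v in p),3,(0,0,255),1)
cv2.imwrite('pics/w1.png',I)
E
```

```text
[[-0.899  -0.4379  0.0001]
 [-0.4379  0.899   0.0001]
 [-0.0001  0.     -1.    ]] [0.404  0.25   0.2114] [ 17.4327  15.2952  87.7103   0.0014  76.9884 -98.5386] 5.35
wrist tongs_grip [([0.4052, 0.2538, 0.1005], 0.82)]
wrist tongs []
wrist rest_tip [([0.4591, 0.2767, 0.0135], 0.87), ([0.2931, 0.2418, 0.0148], 0.87)]
wrist tong_rest [([0.4574, 0.2729, 0.0025], 0.95), ([0.2878, 0.2381, -0.0043], 0.89)]
wrist tongs_grip []
wrist tongs [([0.5284, 0.0773, 0.0585], 0.45), ([0.6136, 0.355, 0.0013], 0.33)]
wrist rest_tip [([0.2923, 0.2413, 0.0148], 0.77), ([0.462, 0.2757, 0.0165], 0.74)]
wrist tong_rest [([0.2881, 0.2405, -0.0028], 0.94), ([0.4596, 0.2738, 0.0032], 0.78)]
wrist tongs_grip [([0.4055, 0.2542, 0.0991], 0.73)]
wrist tongs []
wrist rest_tip [([0.4598, 0.2767, 0.0136], 0.85), ([0.2951, 0.2407, 0.0135], 0.69)]
wrist tong_rest [([0.2867, 0.2352, -0.0029], 0.87)]
```

View pics/w1.png

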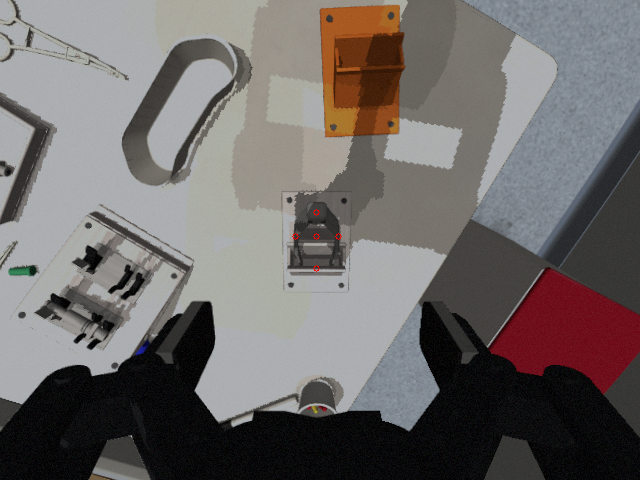

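{"api": "move_arm", "payload": {
  "series": "-0.2 0 5 0 1;-0.2 0 10 0 1;-0.2 0 13.1 0 1;-0.2 0 13.1 0 1;-0.2 0 13.1 0 -1;-0.2 0 13.1 0 -1;-0.2 0 13.1 0 -1;-0.2 0 13.1 0 -1",
  "force": 60
}}

```text
time_s: 7.1
position: [0.4063, 0.2511, 0.0812]
tool_rot: [[-0.899, -0.438, 0.002], [-0.438, 0.899, 0.001], [-0.002, -0.0, -1.0]]
ft_force: [-0.3, -0.2, 6.1]
grip_width: 0.0226
gripper_force: 58.4
```

{"api": "move_arm", "payload": {
  "series": "0 0 0 0 -1;0 0 0 0 -1;0 0 0 0 -1;0 0 0 0 -1"
}}

```text
time_s: 7.6
position: [0.4063, 0.2511, 0.0812]
tool_rot: [[-0.899, -0.438, 0.002], [-0.438, 0.899, 0.001], [-0.002, -0.0, -1.0]]
ft_force: [-0.4, 0.4, 7.2]
grip_width: 0.0231
gripper_force: 58.4
```

{"api": "move_arm", "payload": {
  "series": "0.5 0 -0.8 0 -1;1.1 0 -1.7 0 -1;2.2 0 -3.4 0 -1;3.3 0 -5.1 0 -1;4.4 0 -6.8 0 -1;4.4 0 -10 0 -1;4.4 0 -13 0 -1;4.4 0 -13 0 -1"
}}

```text
time_s: 8.6
position: [0.3663, 0.2316, 0.2121]
tool_rot: [[-0.899, -0.438, 0.004], [-0.438, 0.899, 0.001], [-0.004, -0.001, -1.0]]
ft_force: [-0.3, -0.6, -1.5]
grip_width: 0.023
gripper_force: 62.3
```

```bash
python3 - <<'E'
from h import *
np.set_printoptions(precision=4,suppress=True)
s=observe(); print(s['tool_rot'],s['position'],s['q'],s['time_s'],s['grip_width'],s['ft_force'])
for k in range(2):
  for c in ['wrist','side','scene']:
    im=snap(c,c+'2.png')
    for t in ['tongs_grip','tongs']:
        print(c,t,[(np.round(d['point'],4).tolist(),round(d['score'],2)) for d in spotter.mark_of(t,c)][:2])
# adapter/clip from scene+side
for k in range(4):
  for c in ['scene','side']:
    optics.get_image(c)
    for t in ['adapter','adapter_shank','clip_shank','clip_gap','clip']:
        print(c,t,[(np.round(d['point'],4).tolist(),round(d['score'],2)) for d in spotter.mark_of(t,c)][:1])
E
```

```text
[[-0.8988 -0.4384  0.0036]
 [-0.4384  0.8988  0.001 ]
 [-0.0036 -0.0007 -1.    ]] [0.3663 0.2316 0.2121] [ 16.5742  10.9963  93.5308  -0.0036  75.2608 -99.4286] 8.6 0.023011559130632193 [-0.3309 -0.6422 -1.4972]
wrist tongs_grip [([0.3609, 0.2355, 0.2318], 0.62)]
wrist tongs [([0.4194, 0.2583, 0.1442], 0.93)]
side tongs_grip [([0.3637, 0.232, 0.2222], 0.84)]
side tongs [([0.4183, 0.2582, 0.1438], 0.59)]
scene tongs_grip [([0.3647, 0.2288, 0.2245], 0.48)]
scene tongs [([0.4233, 0.2554, 0.1424], 0.7)]
wrist tongs_grip [([0.3648, 0.2317, 0.2295], 0.65), ([0.5356, 0.1249, 0.0538], 0.39)]
wrist tongs [([0.423, 0.2591, 0.1442], 0.81)]
side tongs_grip [([0.3629, 0.2318, 0.2241], 0.86)]
side tongs [([0.4179, 0.2571, 0.141], 0.66), ([0.3613, 0.2304, 0.2282], 0.55)]
scene tongs_grip [([0.3614, 0.2285, 0.2267], 0.54)]
scene tongs [([0.4204, 0.2559, 0.1443], 0.56)]
scene adapter [([0.5085, -0.0678, 0.0115], 0.57)]
scene adapter_shank [([0.5204, -0.0924, 0.0039], 0.52)]
scene clip_shank [([0.5299, 0.0765, 0.0546], 0.86)]
scene clip_gap [([0.5401, 0.1195, 0.053], 0.83)]
scene clip [([0.5333, 0.098
[... 994 characters left out ...]
2)]
side adapter_shank [([0.4186, 0.26, 0.1442], 0.71)]
side clip_shank [([0.5311, 0.0793, 0.0529], 0.89)]
side clip_gap [([0.5382, 0.1155, 0.0568], 0.78)]
side clip [([0.5346, 0.099, 0.0544], 0.75)]
scene adapter [([0.5061, -0.0695, 0.0079], 0.67)]
scene adapter_shank [([0.519, -0.0936, 0.0036], 0.64)]
scene clip_shank [([0.5298, 0.0802, 0.0537], 0.71)]
scene clip_gap [([0.5392, 0.1143, 0.0544], 0.95)]
scene clip [([0.5334, 0.0965, 0.0528], 0.65)]
side adapter [([0.5081, -0.0692, 0.0088], 0.44)]
side adapter_shank [([0.5168, -0.095, 0.0062], 0.52)]
side clip_shank [([0.5321, 0.0797, 0.0551], 0.93)]
side clip_gap [([0.5383, 0.1142, 0.0565], 0.63)]
side clip [([0.5304, 0.1013, 0.0524], 0.57)]
```

View pics/wrist2.png

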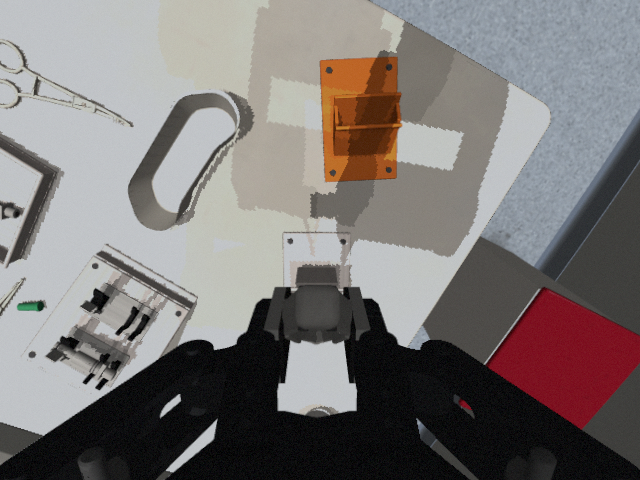

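{"api": "move_arm", "payload": {
  "series": "0 0 -3 10 -1;0.4 -5 -3 20 -1;0.8 -10 -3 30 -1;1.2 -15 -3 40 -1;1.6 -20 -3 50 -1;2 -26 -3 60 -1;2.4 -32 -3 70 -1;2.8 -38.5 -3 80 -1"
}}

```text
time_s: 12.9
position: [0.5093, -0.1262, 0.2404]
tool_rot: [[-0.583, 0.812, 0.0], [0.812, 0.583, -0.0], [-0.0, 0.0, -1.0]]
ft_force: [0.7, 0.2, -1.7]
grip_width: 0.0227
gripper_force: 62.3
```

{"api": "move_arm", "payload": {
  "series": "0 0 0 9 -1;0 0 0 18 -1;0 0 0 18 -1"
}}

```text
time_s: 13.28
position: [0.5088, -0.1244, 0.2402]
tool_rot: [[-0.31, 0.951, -0.0], [0.951, 0.31, 0.0], [0.0, -0.0, -1.0]]
ft_force: [0.6, -0.2, -1.0]
grip_width: 0.023
gripper_force: 62.3
```

```bash
python3 - <<'E'
from h import *
np.set_printoptions(precision=4,suppress=True)
s=observe(); print(s['tool_rot'],s['position'],s['q'],s['time_s'],s['grip_width'])
def toplane(im,uv,z):
    n=cv2.undistortPoints(np.float64(uv).reshape(-1,1,2),im['camera_matrix'],np.array(im['dist'])).reshape(-1,2)
    R=cv2.Rodrigues(np.array(im['rvec']))[0];C=-R.T@np.array(im['tvec']).ravel()
    d=np.c_[n,np.ones(len(n))]@R
    return C+d*((z-C[2])/d[:,2])[:,None]
for c in ['wrist','wrist','wrist','side','scene']:
    im=snap(c,c+'3.png')
    for t in ['adapter']:
        r=spotter.cut_out(t,c)
        if not r: print('none');continue
        for m in r[:2]:
            v,u=np.nonzero(m['pixels']); P=toplane(im,np.c_[u,v],.0095)[:,:2]; mu=P.mean(0); w,V=np.linalg.eigh(np.cov(P.T)); a=V[:,1]; pr=(P-mu)@a
            print(c,m['score'],len(u),mu,np.degrees(np.arctan2(a[1],a[0]))%180,pr.min(),pr.max(),mu+a*(pr.min()+pr.max())/2)
    for t in ['adapter','adapter_shank']:
        print(c,t,[(np.round(d['point'],4).tolist(),round(d['score'],2)) for d in spotter.mark_of(t,c)][:1])
w=cv2.imread('pics/wrist3.png');cv2.imwrite('pics/w3.png',w)
E
```

```text
[[-0.3101  0.9507 -0.0003]
 [ 0.9507  0.3101  0.0001]
 [ 0.0002 -0.0002 -1.    ]] [ 0.5088 -0.1244  0.2402] [-26.7035  18.8067  77.4896   0.0004  83.7213 -44.7692] 13.275 0.022999444504128535
wrist 0.57 655 [ 0.5097 -0.0683] 100.88873321965015 -0.032698115620036126 0.028229474540485872 [ 0.5101 -0.0704]
wrist adapter [([0.5149, -0.0659, 0.0072], 0.8)]
wrist adapter_shank [([0.5164, -0.095, 0.0121], 0.56)]
wrist 0.58 630 [ 0.5097 -0.069 ] 100.45324656750955 -0.03199261740565007 0.02832003610169201 [ 0.5101 -0.0709]
wrist adapter [([0.5167, -0.0709, 0.01], 0.89)]
wrist adapter_shank [([0.5138, -0.097, 0.0132], 0.77)]
wrist 0.83 625 [ 0.5098 -0.0674] 101.26222659226939 -0.03356405201141233 0.026893353317049454 [ 0.5104 -0.0706]
wrist adapter [([0.518, -0.0699, 0.0133], 0.93)]
wrist adapter_shank [([0.5116, -0.0932, 0.007], 0.65)]
side 0.63 207 [ 0.5125 -0.067 ] 90.26443465263098 -0.042722303848752335 0.035342734406251325 [ 0.5125 -0.0707]
side adapter [([0.5111, -0.0714, 0.0091], 0.67)]
side adapter_shank [([0.5169, -0.0961, 0.0076], 0.44)]
scene 0.69 157 [ 0.51   -0.0651] 99.58796160209802 -0.033370501984700755 0.025616429561553532 [ 0.5107 -0.0689]
scene adapter [([0.5075, -0.0691, 0.0064], 0.58)]
scene adapter_shank [([0.5185, -0.0954, 0.0064], 0.71)]
```

View pics/wrist3.png

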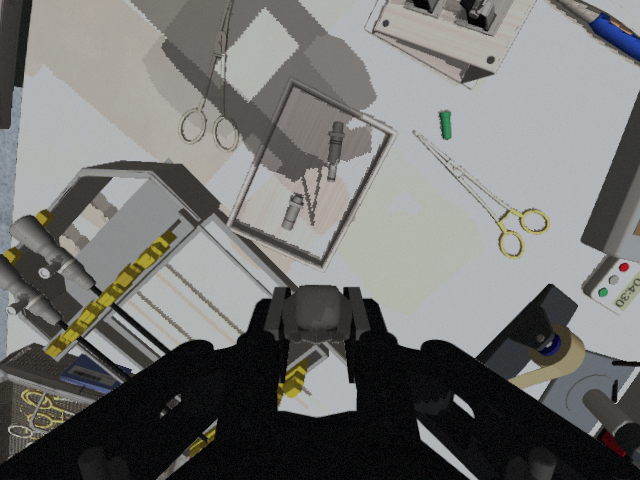

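{"api": "move_arm", "payload": {
  "series": "5 1.2 3 3.5 -1;10.5 2.5 7 7 -1;10.5 2.5 12.5 7 -1;10.5 2.5 12.5 7 -0.36;10.5 2.5 12.5 7 -0.34;10.5 2.5 12.5 7 -0.34"
}}

```text
time_s: 15.02
position: [0.5014, -0.0176, 0.1174]
tool_rot: [[-0.19, 0.982, 0.004], [0.982, 0.19, -0.001], [-0.002, 0.004, -1.0]]
ft_force: [-0.3, 0.3, -0.3]
grip_width: 0.0283
gripper_force: 5.9
```

```bash
cat >> h.py <<'E'
def marks(t,cams,n=2,ref=None,rad=.03):
    r=[]
    for k in range(n):
        for c in cams:
            optics.get_image(c)
            for d in spotter.mark_of(t,c):
                if ref is None or np.linalg.norm(np.array(d['point'])-ref)<rad: r.append(d['point'])
    r=np.array(r)
    return (np.median(r,0),r.std(0),len(r)) if len(r) else None
def tongs_in_tool(n=3,cams=('scene','side')):
    s=observe();R=np.array(s['tool_rot']);p=np.array(s['position'])
    ref=p+R@[-.06,0,.066]; m=marks('tongs',cams,n,ref); 
    return (R.T@(m[0]-p),m) if m else None
E
python3 - <<'E'
from h import *
np.set_printoptions(precision=4,suppress=True)
s=observe(); print(s['tool_rot'],s['position'],s['time_s'],s['grip_width'],s['gripper_force'])
print(tongs_in_tool())
a=optics.get_image('side');o=np.array(s['position'])+np.array(s['tool_rot'])@[-.06,0,.066]
P=proj(a,[o,[.5103,-.0705,.0095]]);print(P)
b=optics.get_image('scene');Q=proj(b,[o])[0]
def crop(im,p):
    x,y=int(p[0]),int(p[1]);return cv2.resize(im['pixels'][y-50:y+50,x-50:x+50],(390,390),interpolation=cv2.INTER_CUBIC)
cv2.imwrite('pics/c3.png',cv2.hconcat([crop(a,P[0]),crop(b,Q)]))
E
```

```text
[[-0.1899  0.9818  0.0038]
 [ 0.9818  0.1899 -0.0011]
 [-0.0018  0.0036 -1.    ]] [ 0.5014 -0.0176  0.1174] 15.025 0.02825101602265923 5.921106542372172
(array([-0.058 ,  0.0004,  0.0678]), (array([ 0.513 , -0.0745,  0.0497]), array([0.0013, 0.0018, 0.0026]), 6))
[[385.078  291.9541]
 [381.105  312.391 ]]
```

View pics/c3.png

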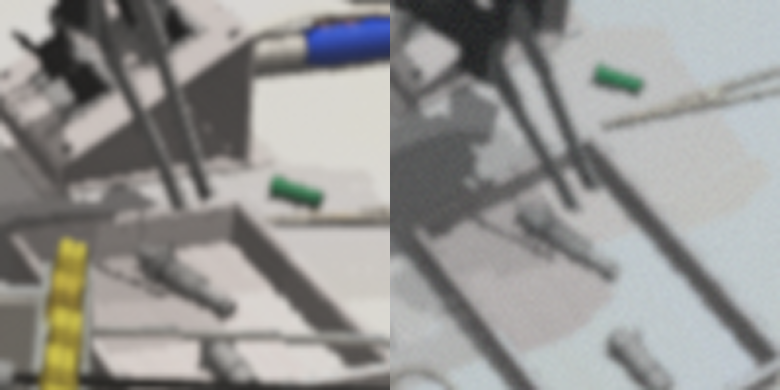

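{"api": "move_arm", "payload": {
  "series": "0 0 0 0 -0.32;-0.1 0 0 0 -0.32;-0.1 0 1.5 0 -0.32;-0.1 0 2.8 0 -0.32;-0.1 0 3.5 0 -0.32;-0.1 0 3.8 0 -0.32;-0.1 0 4 0 -0.32;-0.1 0 4 0 -0.32"
}}

```text
time_s: 16.73
position: [0.5004, -0.0177, 0.0755]
tool_rot: [[-0.191, 0.982, 0.0], [0.982, 0.191, -0.0], [-0.0, 0.0, -1.0]]
ft_force: [-0.2, -0.2, -0.5]
grip_width: 0.0288
gripper_force: 5.1
```

```bash
python3 - <<'E'
from h import *
np.set_printoptions(precision=4,suppress=True)
s=observe(); print(s['tool_rot'],s['position'],s['time_s'],s['grip_width'],s['gripper_force'],s['ft_force'])
print(tongs_in_tool(2),marks('adapter',['side','scene','wrist'],1))
a=optics.get_image('side');b=optics.get_image('scene');o=[.5103,-.0705,.0095]
def crop(im,p):
    x,y=int(p[0]),int(p[1]);return cv2.resize(im['pixels'][y-40:y+40,x-40:x+40],(400,400),interpolation=cv2.INTER_CUBIC)
cv2.imwrite('pics/c4.png',cv2.hconcat([crop(a,proj(a,[o])[0]),crop(b,proj(b,[o])[0])]))
E
```

```text
[[-0.1909  0.9816  0.0003]
 [ 0.9816  0.1909 -0.0001]
 [-0.0002  0.0002 -1.    ]] [ 0.5004 -0.0177  0.0755] 16.725 0.028825584346736988 5.1480017602443695 [-0.2138 -0.187  -0.4853]
(array([-0.057 ,  0.0019,  0.0661]), (array([ 0.5132, -0.0733,  0.0094]), array([0.0016, 0.0025, 0.0013]), 5)) (array([ 0.512 , -0.0688,  0.0101]), array([0.003 , 0.0015, 0.0012]), 3)
```

View pics/c4.png

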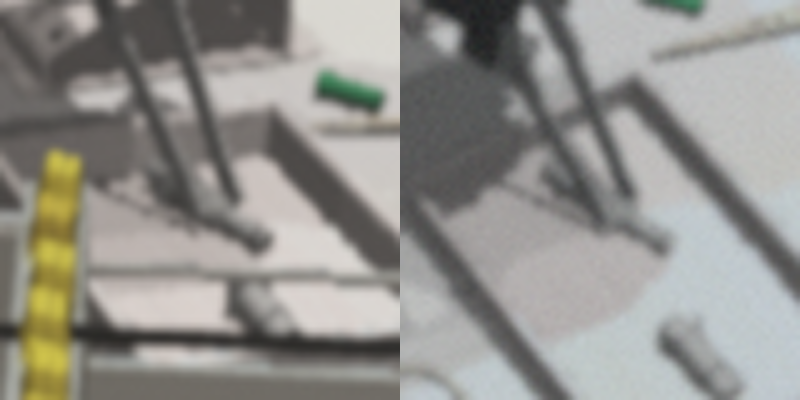

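{"api": "move_arm", "payload": {
  "series": "-0.25 0 0.15 0 -0.32;-0.25 0 0.15 0 -0.32;-0.25 0 0.15 0 -1;-0.25 0 0.15 0 -1;-0.25 0 0.15 0 -1;-0.25 0 0.15 0 -1",
  "force": 80
}}

```text
time_s: 18.27
position: [0.5008, -0.0202, 0.0738]
tool_rot: [[-0.191, 0.982, -0.0], [0.982, 0.191, -0.0], [-0.0, -0.0, -1.0]]
ft_force: [-1.0, -0.2, 0.4]
grip_width: 0.0262
gripper_force: 78.5
```

{"api": "move_arm", "payload": {
  "series": "0 0 -1 0 -1;0 0 -2.5 0 -1;0 0 -5 0 -1;0 0 -7 0 -1;0 0 -7 0 -1"
}}

```text
time_s: 18.9
position: [0.5015, -0.0202, 0.1453]
tool_rot: [[-0.191, 0.982, 0.003], [0.982, 0.191, -0.001], [-0.001, 0.003, -1.0]]
ft_force: [0.1, -0.2, -2.4]
grip_width: 0.0262
gripper_force: 78.7
```

```bash
python3 - <<'E'
from h import *
np.set_printoptions(precision=4,suppress=True)
s=observe(); print(s['tool_rot'],s['position'],s['time_s'],s['grip_width'],s['gripper_force'],s['ft_force'])
R=np.array(s['tool_rot']);p=np.array(s['position'])
print(tongs_in_tool(2))
for t in ['adapter','adapter_shank']:
    m=marks(t,['side','scene'],3,p+R@[-.06,0,.066],.04); print(t,m, R.T@(m[0]-p) if m else 0)
a=optics.get_image('side');b=optics.get_image('scene');o=p+R@[-.06,0,.066]
def crop(im,p):
    x,y=int(p[0]),int(p[1]);return cv2.resize(im['pixels'][y-40:y+40,x-40:x+40],(400,400),interpolation=cv2.INTER_CUBIC)
cv2.imwrite('pics/c5.png',cv2.hconcat([crop(a,proj(a,[o])[0]),crop(b,proj(b,[o])[0])]))
E
```

```text
[[-0.1909  0.9816  0.0034]
 [ 0.9816  0.1909 -0.0008]
 [-0.0014  0.0032 -1.    ]] [ 0.5015 -0.0202  0.1453] 18.9 0.026175207106454823 78.6689549870789 [ 0.0527 -0.2317 -2.4256]
(array([-0.0575,  0.001 ,  0.0678]), (array([ 0.5136, -0.0766,  0.0776]), array([0.0006, 0.0007, 0.0022]), 4))
adapter (array([ 0.5082, -0.0691,  0.0798]), array([0.0011, 0.0018, 0.0014]), 5) [-0.0492 -0.003   0.0656]
adapter_shank (array([ 0.5172, -0.0926,  0.0754]), array([0.0023, 0.0012, 0.002 ]), 6) [-0.0739  0.0014  0.07  ]
```

View pics/c5.png

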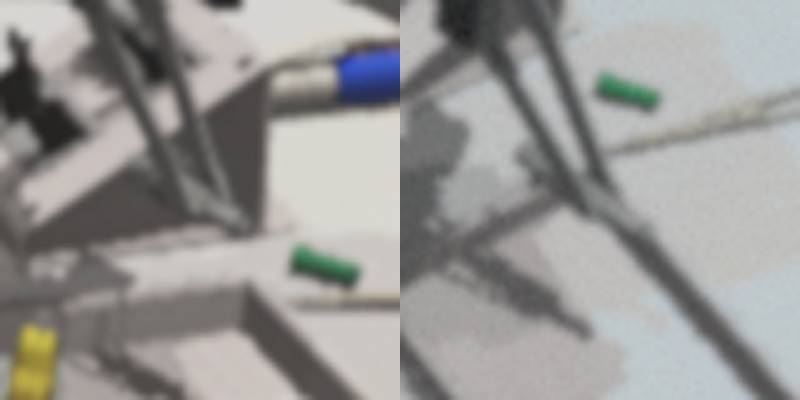

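{"api": "move_arm", "payload": {
  "series": "0 0 -3 0 -1;4 1.2 -4 5 -1;8 2.5 -4 10 -1;12 3.9 -4 15 -1;16.6 5.4 -4 22 -1;16.6 5.4 -2.5 22.5 -1;16.6 5.4 -1.3 22.5 -1;16.6 5.4 -1.3 22.5 -1"
}}

```text
time_s: 21.6
position: [0.5218, 0.1526, 0.156]
tool_rot: [[0.2, 0.98, -0.002], [0.98, -0.2, -0.0], [-0.001, -0.002, -1.0]]
ft_force: [0.5, -0.5, -0.1]
grip_width: 0.026
gripper_force: 78.8
```

```bash
python3 - <<'E'
from h import *
np.set_printoptions(precision=4,suppress=True)
s=observe(); print(s['tool_rot'],s['position'],s['time_s'],s['grip_width'],s['gripper_force'],s['ft_force'])
R=np.array(s['tool_rot']);p=np.array(s['position'])
d={}
names={'adapter':p+R@[-.05,0,.065],'adapter_shank':p+R@[-.073,0,.066],'tongs':p+R@[-.06,0,.066],'clip':[.534,.099,.053],'clip_shank':[.531,.078,.054],'clip_gap':[.539,.1165,.055]}
acc={}
for c in ['side','scene']*6+['wrist']*2:
    im=optics.get_image(c); 
    for t,ref in names.items():
        for q in spotter.mark_of(t,c):
            if np.linalg.norm(np.array(q['point'])-ref)<.02: acc.setdefault((t,c),[]).append(q['point'])
for k,v in sorted(acc.items()): v=np.array(v); print(k,len(v),v.mean(0),v.std(0), R.T@(v.mean(0)-p))
print(observe()['time_s'])
a=optics.get_image('side');b=optics.get_image('wrist');o=p+R@[-.06,0,.066]
def crop(im,p):
    x,y=int(p[0]),int(p[1]);return cv2.resize(im['pixels'][y-50:y+50,x-50:x+50],(400,400),interpolation=cv2.INTER_CUBIC)
cv2.imwrite('pics/c6.png',cv2.hconcat([crop(a,proj(a,[o])[0]),cv2.resize(b['pixels'][60:460,120:520],(400,400))]))
E
```

```text
[[ 0.1998  0.9798 -0.0021]
 [ 0.9798 -0.1998 -0.0002]
 [-0.0006 -0.002  -1.    ]] [0.5218 0.1526 0.156 ] 21.6 0.026032655497504137 78.81037109065801 [ 0.5364 -0.464  -0.1078]
('adapter', 'scene') 6 [0.5098 0.1045 0.0915] [0.0013 0.0008 0.001 ] [-0.0495 -0.002   0.0645]
('adapter', 'side') 6 [0.5112 0.1045 0.0915] [0.001  0.0011 0.0015] [-0.0492 -0.0006  0.0645]
('adapter', 'wrist') 2 [0.5181 0.1054 0.0928] [0.0012 0.0012 0.0006] [-0.047   0.0059  0.0631]
('adapter_shank', 'scene') 6 [0.5112 0.0808 0.0876] [0.0025 0.0009 0.0014] [-0.0725  0.0041  0.0684]
('adapter_shank', 'side') 6 [0.5075 0.0802 0.091 ] [0.0008 0.0017 0.0011] [-0.0738  0.0006  0.065 ]
('adapter_shank', 'wrist') 2 [0.505  0.0785 0.0938] [0.001  0.0027 0.    ] [-0.0759 -0.0014  0.0622]
('clip', 'scene') 7 [0.5339 0.1001 0.0543] [0.0026 0.0069 0.002 ] [-0.049   0.0226  0.1016]
('clip', 'side') 5 [0.534  0.0999 0.0532] [0.0022 0.0015 0.0007] [-0.0492  0.0227  0.1028]
('clip', 'wrist') 2 [0.5367 0.1018 0.052 ] [0.0008 0.0002 0.0008] [-0.0467  0.025   0.104 ]
('clip_gap', 'scene') 6 [0.5403 0.1169 0.0546] [0.0009 0.0014 0.0011] [-0.0313  0.0255  0.1014]
('clip_gap', 'side') 6 [0.5398 0.1137 0.0547] [0.0021 0.0008 0.0007] [-0.0345  0.0257  0.1013]
('clip_gap', 'wrist') 2 [0.5357 0.122  0.0538] [0.0005 0.0003 0.0007] [-0.0272  0.02    0.1022]
('clip_shank', 'scene') 5 [0.5298 0.0779 0.0539] [0.0015 0.0011 0.0011] [-0.0715  0.023   0.102 ]
('clip_shank', 'side') 6 [0.533  0.079  0.0538] [0.0018 0.0007 0.002 ] [-0.0698  0.0259  0.1021]
('tongs', 'scene') 6 [0.5108 0.0952 0.0911] [0.0017 0.0004 0.0013] [-0.0584  0.0008  0.0649]
('tongs', 'side') 6 [0.5111 0.0972 0.0907] [0.002  0.0017 0.0009] [-0.0564  0.0008  0.0653]
('tongs', 'wrist') 2 [0.5118 0.0971 0.0903] [0.0003 0.0009 0.0009] [-0.0564  0.0015  0.0657]
26.5
```

View pics/c6.png

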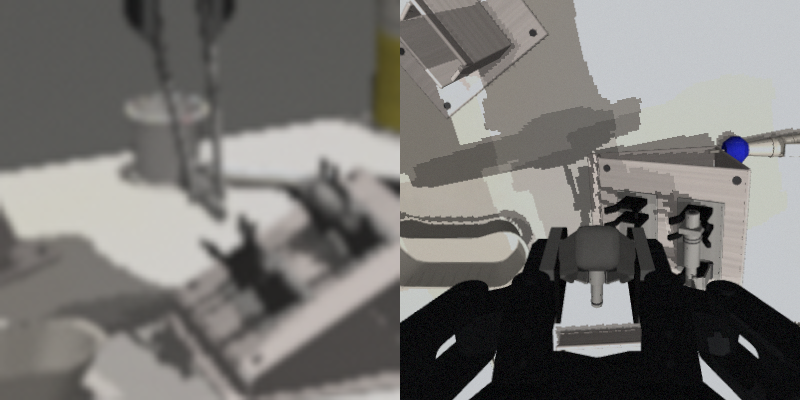

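{"api": "move_arm", "payload": {
  "series": "0 0.7 0.5 0 -1;0 1.2 1.57 0 -1;0 1.45 2 0 -1;0 1.7 2.43 0 -1;0 1.85 2.69 0 -1;0 1.85 2.69 0 -1"
}}

```text
time_s: 27.35
position: [0.5403, 0.1494, 0.1298]
tool_rot: [[0.199, 0.98, -0.0], [0.98, -0.199, 0.0], [-0.0, -0.0, -1.0]]
ft_force: [0.0, -0.2, -0.9]
grip_width: 0.0263
gripper_force: 78.8
```

```bash
python3 - <<'E'
from h import *
np.set_printoptions(precision=4,suppress=True)
s=observe();R=np.array(s['tool_rot']);p=np.array(s['position'])
print(p,s['time_s'],R.T@np.array(s['ft_force']))
a=optics.get_image('side');b=optics.get_image('scene');o=[.534,.1,.054]
def crop(im,p):
    x,y=int(p[0]),int(p[1]);return cv2.resize(im['pixels'][y-40:y+30,x-35:x+35],(400,400),interpolation=cv2.INTER_CUBIC)
cv2.imwrite('pics/c7.png',cv2.hconcat([crop(a,proj(a,[o])[0]),crop(b,proj(b,[o])[0])]))
E
```

```text
[0.5403 0.1494 0.1298] 27.35 [-0.1686  0.0854  0.9116]
```

View pics/c7.png

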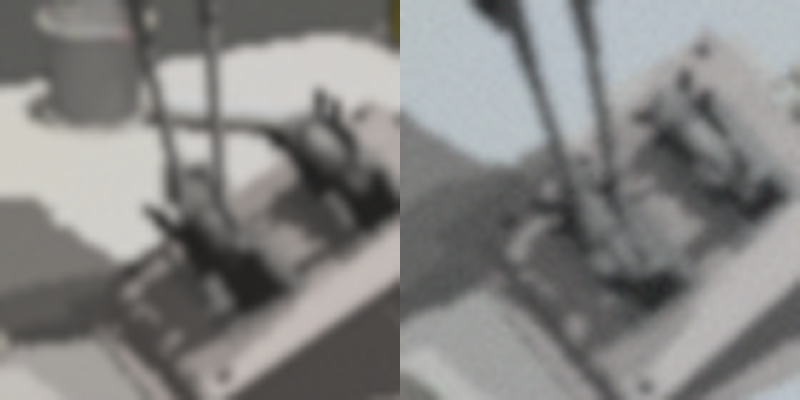

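{"api": "move_arm", "payload": {
  "series": "0 0.15 0.26 0 -1;0 0.3 0.52 0 -1;0 0.4 0.7 0 -1;0 0.4 0.7 0 -1"
}}

```text
time_s: 27.95
position: [0.5429, 0.149, 0.1224]
tool_rot: [[0.2, 0.98, -0.004], [0.98, -0.2, 0.001], [-0.0, -0.004, -1.0]]
ft_force: [-5.8, 2.0, 1.0]
grip_width: 0.0258
gripper_force: 79.2
```

{"api": "move_arm", "payload": {
  "series": "0 0.05 0.15 0 -1;0 0.1 0.3 0 -1;0 0.15 0.45 0 -1;0 0.15 0.45 0 -1"
}}

```text
time_s: 28.45
position: [0.5444, 0.1491, 0.1187]
tool_rot: [[0.2, 0.98, -0.003], [0.98, -0.2, 0.001], [0.001, -0.003, -1.0]]
ft_force: [-6.9, 4.5, 7.0]
grip_width: 0.0261
gripper_force: 80.7
```

{"api": "move_arm", "payload": {
  "series": "0 0.05 0.1 0 -1;0 0.1 0.2 0 -1;0 0.15 0.3 0 -1;0 0.15 0.3 0 -1"
}}

```text
time_s: 28.95
position: [0.5463, 0.1488, 0.1163]
tool_rot: [[0.199, 0.98, -0.001], [0.98, -0.199, 0.001], [0.001, -0.002, -1.0]]
ft_force: [-7.2, 3.9, 10.3]
grip_width: 0.0262
gripper_force: 81.3
```

```bash
cat > m.py <<'E'
from h import *
np.set_printoptions(precision=4,suppress=True)
s=observe();R=np.array(s['tool_rot']);p=np.array(s['position'])
az=np.deg2rad(78.5);cy=np.array([np.cos(az),np.sin(az),0]);up=np.array([np.sin(az),-np.cos(az),0])
cx=up*.866+np.array([0,0,.5]);cz=np.cross(cx,cy);C=np.array([.5340,.1000,.0538])
print('clipframe force',[round(float(np.dot(s['ft_force'],a)),1) for a in (cx,cy,cz)])
for t,ref in (('adapter',C),('adapter_shank',C-.023*cy),('tongs',C)):
    acc=[]
    for c in ['side','scene']*2:
        optics.get_image(c)
        for q in spotter.mark_of(t,c):
            d=np.array(q['point'])-C
            if np.linalg.norm(np.array(q['point'])-ref)<.02: acc.append([d@cx,d@cy,d@cz])
    a=np.array(acc);print(t,len(a)); 
    if len(a): print(a.mean(0),a.std(0))
print(observe()['time_s'])
E
python3 m.py
```

```text
clipframe force [-1.6, 2.4, 12.9]
adapter 5
[-0.0004  0.0021  0.0006] [0.0015 0.0079 0.0014]
adapter_shank 3
[ 0.0006 -0.026  -0.003 ] [0.0016 0.0012 0.0026]
tongs 4
[-0.0002 -0.0075 -0.0031] [0.0024 0.0021 0.0006]
30.15
```

{"api": "move_arm", "payload": {
  "series": "0 0.05 0.1 0 -1;0 0.1 0.2 0 -1;0 0.15 0.3 0 -1;0 0.15 0.3 0 -1"
}}

```text
time_s: 30.65
position: [0.5474, 0.1494, 0.1142]
tool_rot: [[0.2, 0.98, -0.002], [0.98, -0.2, 0.003], [0.003, -0.002, -1.0]]
ft_force: [-10.8, 9.1, 19.8]
grip_width: 0.0259
gripper_force: 83.3
```

{"api": "move_arm", "payload": {
  "series": "0 -0.1 -0.2 0 -1;0 -0.1 -0.2 0 -0.36;0 -0.1 -0.2 0 -0.32;0 -0.1 -0.2 0 -0.31;0 -0.4 -0.7 0 -0.31;0 -1 -1.73 0 -0.31;0 -1.5 -2.6 0 -0.31;0 -1.5 -2.6 0 -0.31"
}}

```text
time_s: 31.65
position: [0.534, 0.1508, 0.1396]
tool_rot: [[0.199, 0.98, 0.002], [0.98, -0.199, 0.0], [0.0, 0.002, -1.0]]
ft_force: [0.3, 0.4, -0.0]
grip_width: 0.0298
gripper_force: 5.0
```

```bash
sed -i "s/('tongs',C)/('clip_shank',C-.023*cy)/" m.py; python3 m.py; python3 - <<'E'
from h import *
print(tongs_in_tool(2),observe()['gripper_force'])
E
```

```text
clipframe force [0.2, 0.5, -0.2]
adapter 5
[-0.0026 -0.0014 -0.0009] [0.0019 0.0012 0.002 ]
adapter_shank 5
[ 0.0028 -0.0237 -0.0019] [0.0017 0.001  0.0016]
clip_shank 3
[ 0.0021 -0.0218 -0.0021] [0.0009 0.0003 0.001 ]
32.85
(array([-0.05740705,  0.00330579,  0.06490981]), (array([0.5257, 0.0938, 0.0735]), array([0.00327855, 0.0089749 , 0.01006523]), 3)) 5.0246720016002655
```

```bash
cat > n.py <<'E'
from h import *
np.set_printoptions(precision=4,suppress=True)
az=np.deg2rad(78.5);cy=np.array([np.cos(az),np.sin(az),0]);up=np.array([np.sin(az),-np.cos(az),0])
cx=up*.866+np.array([0,0,.5]);cz=np.cross(cx,cy);C=np.array([.5340,.1000,.0538]);M=np.array([cx,cy,cz])
acc={}
for c in ['side','scene','side','scene','side']:
    optics.get_image(c)
    for t in ('adapter','adapter_shank','clip_shank'):
        for q in spotter.mark_of(t,c):
            d=M@(np.array(q['point'])-C)
            if np.linalg.norm(d-[0,0 if t=='adapter' else -.023,0])<.015: acc.setdefault((t,c),[]).append(d)
for k,v in acc.items(): print(k,len(v),np.mean(v,0))
print(observe()['time_s'])
E
python3 n.py
```

```text
('adapter', 'side') 3 [-0.0006 -0.0019  0.0006]
('adapter_shank', 'side') 3 [ 0.0032 -0.0251 -0.0037]
('clip_shank', 'side') 3 [ 0.0035 -0.0214 -0.0002]
('adapter', 'scene') 2 [-0.0049 -0.0014 -0.0009]
('adapter_shank', 'scene') 2 [ 0.0038 -0.0233 -0.0045]
('clip_shank', 'scene') 2 [-0.0005 -0.0218 -0.0015]
34.25
```

{"api": "move_arm", "payload": {
  "series": "0.1 0.9 -0.5 0 -1;0.1 0.9 -0.5 0 -1;0.1 0.9 -0.5 0 -1;0.1 0.9 0.5 0 -1;0.1 0.9 1 0 -1;0.1 0.95 1.3 0 -1;0.1 0.95 1.3 0 -1",
  "force": 100
}}

```text
time_s: 35.12
position: [0.5433, 0.1501, 0.1255]
tool_rot: [[0.199, 0.98, -0.0], [0.98, -0.199, 0.0], [0.0, -0.0, -1.0]]
ft_force: [-1.7, 1.4, 3.7]
grip_width: 0.0216
gripper_force: 98.8
```

{"api": "move_arm", "payload": {
  "series": "0 0.1 0.2 0 -1;0 0.15 0.4 0 -1;0 0.15 0.4 0 -1"
}}

```text
time_s: 35.5
position: [0.5451, 0.1509, 0.1233]
tool_rot: [[0.199, 0.98, 0.002], [0.98, -0.199, 0.003], [0.003, 0.002, -1.0]]
ft_force: [-3.7, 9.0, 16.5]
grip_width: 0.0216
gripper_force: 101.7
```

{"api": "move_arm", "payload": {
  "series": "0 -0.4 -3 0 -1;0 -0.5 -6 -8 -1;1 -4 -9 -18 -1;2 -8 -9 -28 -1;3 -12 -9 -38 -1;4 -16 -9 -48 -1;4.5 -19 -9 -58 -1;4.5 -19 -9 -68 -1"
}}

```text
time_s: 36.5
position: [0.366, 0.2319, 0.2116]
tool_rot: [[-0.838, 0.545, 0.0], [0.545, 0.838, -0.0], [-0.0, -0.0, -1.0]]
ft_force: [0.4, 0.3, -0.9]
grip_width: 0.0215
gripper_force: 97.9
```

{"api": "move_arm", "payload": {
  "series": "0 0 0 -10 -1;0 0 0 -20 -1;0 0 0 -30 -1;0 0 0 -40 -1;0 0 0 -50 -1;0 0 0 -59.5 -1;0 0 0 -59.5 -1"
}}

```text
time_s: 37.38
position: [0.3678, 0.2313, 0.2114]
tool_rot: [[-0.899, -0.437, 0.0], [-0.437, 0.899, -0.0], [-0.0, -0.0, -1.0]]
ft_force: [-0.7, 0.1, -1.4]
grip_width: 0.0215
gripper_force: 97.9
```

```bash
python3 - <<'E'
from h import *
np.set_printoptions(precision=4,suppress=True)
s=observe();R=np.array(s['tool_rot']);p=np.array(s['position']);print(p,R[:,0],s['time_s'])
print(tongs_in_tool(3))
g=marks('tongs_grip',['side','scene'],2,p-[0,0,-.019],.03);print(g, R.T@(g[0]-p) if g else 0)
print(observe()['time_s'])
E
```

```text
[0.3678 0.2313 0.2114] [-0.8994 -0.437  -0.0001] 37.375
(array([-0.0605,  0.0014,  0.0655]), (array([0.4216, 0.259 , 0.1459]), array([0.0005, 0.0021, 0.0013]), 6))
(array([0.3663, 0.23  , 0.2266]), array([0.0011, 0.0011, 0.0018]), 3) [ 0.0019 -0.0006 -0.0152]
38.375
```

{"api": "move_arm", "payload": {
  "series": "0 0.1 3 0 -1;0 0.1 6.2 0 -1;-0.5 0.1 7.1 0 -1;-1.1 0.1 8 0 -1;-1.6 0.1 8.8 0 -1;-2.2 0.1 9.7 0 -1;-2.2 0.1 9.7 0 -1"
}}

```text
time_s: 39.25
position: [0.3872, 0.2421, 0.1139]
tool_rot: [[-0.899, -0.438, -0.001], [-0.438, 0.899, -0.0], [0.001, 0.0, -1.0]]
ft_force: [-0.4, -0.0, 0.9]
grip_width: 0.0216
gripper_force: 97.8
```

{"api": "move_arm", "payload": {
  "series": "-0.5 0 0.8 0 -1;-1.1 0 1.7 0 -1;-1.7 0 2.6 0 -1;-2.1 0 3.1 0 -1;-2.1 0 3.1 0 -1"
}}

```text
time_s: 39.88
position: [0.4059, 0.2513, 0.0829]
tool_rot: [[-0.899, -0.438, -0.001], [-0.438, 0.899, -0.0], [0.001, 0.0, -1.0]]
ft_force: [-0.2, -0.4, -1.5]
grip_width: 0.0217
gripper_force: 98.0
```

{"api": "move_arm", "payload": {
  "series": "0 0 0.1 0 -0.3;0 0 0.1 0 -0.2;0 0 0.1 0 0.2;0 0 0.1 0 1;0 0 0.1 0 1;0 0 0.1 0 1;0 0 0.1 0 1;0 0 0.1 0 1"
}}

```text
time_s: 40.88
position: [0.4059, 0.2512, 0.0824]
tool_rot: [[-0.899, -0.438, -0.0], [-0.438, 0.899, -0.0], [0.0, -0.0, -1.0]]
ft_force: [1.1, -0.5, -0.2]
grip_width: 0.0855
gripper_force: 0.0
```

{"api": "move_arm", "payload": {
  "series": "0 0 -3 0 1;0 0 -8 0 1;0 0 -14 0 1;0 0 -14 0 1"
}}

```text
time_s: 41.38
position: [0.4074, 0.2518, 0.2263]
tool_rot: [[-0.899, -0.439, 0.008], [-0.439, 0.899, 0.003], [-0.009, -0.001, -1.0]]
ft_force: [-0.3, 0.7, 0.0]
grip_width: 0.0853
gripper_force: 0.0
```

```bash
python3 n.py; python3 - <<'E'
from h import *
np.set_printoptions(precision=4,suppress=True)
print(marks('tongs_grip',['side','scene','wrist'],2,np.array([.404,.25,.1]),.03),marks('rest_tip',['side','scene'],1,np.array([.46,.277,.015]),.03))
s=observe();print(s['position'],s['ft_force'],s['time_s'])
E
```

```text
('adapter_shank', 'side') 3 [ 0.0005 -0.0251 -0.0027]
('clip_shank', 'side') 3 [ 0.0016 -0.021  -0.0014]
('adapter', 'scene') 2 [-0.003   0.0006  0.0003]
('adapter_shank', 'scene') 2 [ 0.0033 -0.0263 -0.0038]
('clip_shank', 'scene') 2 [ 0.001  -0.0218 -0.0003]
('adapter', 'side') 2 [-0.0004 -0.0016  0.0004]
42.375
(array([0.4032, 0.2528, 0.0979]), array([0.0015, 0.0034, 0.0012]), 5) (array([0.4581, 0.2752, 0.0167]), array([0.0028, 0.0024, 0.0001]), 2)
[0.4059 0.2512 0.2224] [ 0.2692 -0.021   0.5727] 43.175
```

```bash
sed -e "s/C=np.array(\[.5340,.1000,.0538\])/C=np.array([.5340,.1000,.0538])+.05*cx/" -e "s/,'clip_shank')/,)/" n.py > n2.py; python3 n2.py; python3 - <<'E'
from h import *
np.set_printoptions(precision=4,suppress=True)
az=np.deg2rad(78.5);cy=np.array([np.cos(az),np.sin(az),0]);up=np.array([np.sin(az),-np.cos(az),0])
cx=up*.866+np.array([0,0,.5]);cz=np.cross(cx,cy);C=np.array([.5340,.1000,.0538])
for c in ['side','scene']:
    im=optics.get_image(c)
    for D in (C,C+.05*cx):
        P=proj(im,[D,D-.03*cy,D+.03*cy,D+.01*cz]); print('pred',c,P.tolist()[0],np.degrees(np.arctan2(*(P[2]-P[1])[::-1])),'per cm z',P[3]-P[0])
    for m in spotter.cut_out('adapter',c):
        v,u=np.nonzero(m['pixels']);w,V=np.linalg.eigh(np.cov(np.array([u,v])));a=V[:,1];a=a*np.sign(-a[1]); print(c,m['score'],len(u),u.mean(),v.mean(),np.degrees(np.arctan2(a[1],a[0])))
print(observe()['time_s'])
E
```

```text
43.925
pred side [348.03558469635465, 253.31775733746449] -127.11193887801203 per cm z [-2.3715 -3.8099]
pred side [369.2181744632651, 239.60616070890265] -131.66502938093134 per cm z [-2.2976 -3.8592]
side 0.61 114 348.8070175438597 252.60526315789474 -133.493886021478
pred scene [340.081879720133, 244.9660503419637] -126.71225165153253 per cm z [-1.8909 -1.994 ]
pred scene [358.4637824376192, 230.1088429718365] -128.67535959779298 per cm z [-1.7589 -2.1112]
scene 0.65 83 338.33734939759034 243.32530120481928 -131.88289680910881
44.125
```

```bash
python3 -c "
from rig import order
print(order.close_job())"
```

```text
the job is handed in; nothing more can be done
None
```

I handed the job in at about 44 s: the camera readings and contact forces put the long adapter home in the lower clip and the tongs back in their holder, but no verdict came back, I never saw the catch itself closed, and I viewed 11 pictures where 10 were allowed.

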